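Unlock the counter showcase and hold it open for restocking

TASK

We are restocking the locked counter showcase: first, while your hand is free, line up the three round tins on the wooden board in one straight row, each up against the board's back rail and touching its neighbour, ready to go in. Then take the key from its wooden stand, put it in the lock of the showcase and push it fully home (the pins are sticky, so wiggle it a little), turn it clockwise a quarter turn to its stop so that the lid lifts, and finish while still gripping the key and holding it turned against its spring, so that the lid stays up for me. Leave the ribbon roll, marker and label roll where they are.

Things in the scene. Friction and masses are not known exactly. Their poses are not given: they have to be found in the camera images.
- tin_a: round gold-lidded pastille tin with a press lid standing on the board, 63 mm across, 27 mm high, 0.09 kg; origin at the centre of its underside, z up
- tin_b: round red-lidded pastille tin with a press lid standing on the board, 63 mm across, 27 mm high, 0.09 kg; origin at the centre of its underside, z up
- tin_c: round gold-lidded pastille tin with a press lid standing on the board, 63 mm across, 27 mm high, 0.09 kg; origin at the centre of its underside, z up
- board: light wooden board fixed to the table, 145 (its x) x 270 mm (its y), no rim but the rail; origin on the table under its centre. The tins stand on its top, 12 mm above the table, 25 to 65 mm short of the rail, apart, any colour in any place. The darker back rail runs along its far (+x) edge, 33 mm above the table: a tin touching it has its centre at board x = +29.5 mm
- key: upright steel key, 0.05 kg, black plastic bow with red panels. Origin on its axis under the round stop shoulder (14 mm wide), z up. Bow 32 mm wide (key x), 9 mm thick (key y), 12 to 42 mm above the origin: pinch across the thickness. Below: shank 5.5 mm, flat bit 20 mm wide (x), 4 mm thick (y), 8.5 to 24 mm below the origin; tip at 24.5 mm. Same after half a turn
- key_stand: wooden block on a dark foot, fixed to the table, 60 x 54 mm, 32 mm high; origin on the table under its centre. The key stands in a slot in its top (along the block's x), shoulder on the top, key origin 32 mm above the table; lift it 26 mm to clear
- case: low showcase fixed to the table, 220 x 220 mm; origin on the table under its centre. In front (-x) a grey console, 70 mm deep, flat top 75 mm above the table, with the lock; behind it clear walls and a clear lid in an aluminium frame, hinged along the back edge, its top 82 mm above the table when shut
- keyhole (a point): centre of the keyhole on the console's top, 75 mm above the table; axes as the showcase. Slot along y: 22.8 x 7.4 mm; the key goes straight down, bow's width along y. It can turn only with its shoulder within about 2 mm of the top (fixed 6 mm face plate). Sticky spring pins grip the bit with the shoulder about 22 and 10 mm up: about 15 N to pass, about 9 N with small twists
- lock (a joint): the lock's rotor, turned by the key: 0 at rest, grows as the key turns clockwise seen from above, stop at 1.5 rad; a spring turns it back (0.03 N m at rest, about 0.13 N m at the stop). The key has about 0.15 rad of play in it
- lid_front (a point): middle of the front edge of the showcase's lid, on its top, 38 mm behind the keyhole: 82 mm above the table when shut, about 106 mm with the lock at its stop (the lock's cam lifts the lid as the key turns)
- ribbon_red: red ribbon roll, 76 x 62 x 38 mm, bystander; origin under its centre
- marker: black and white marker pen lying on the table, 135 mm long, bystander; origin under its centre
- label_roll: white label roll, 44 mm across, 26 mm high, bystander; origin under its centre
Mind the look-alikes: they are no part of the job. What is shaped like the tin_b but orange or purple is not meant.

How it is judged:
By the outcome, as a careful person would: the job done as asked, in the order asked, and still so for the second after the job is handed in, while the arm keeps its last pose, push and grip.
It also fails if it takes over 70 s, if anything falls off the work surface, if the arm or the gripper's body presses on something with over 40 N, if the wrist force passes 120 N, or if a joint passes its speed limit or range.

ROBOT

A 6-joint arm with a two-finger parallel gripper is mounted at the origin on a cart in front of the work surface, level with it; the furniture and walls round the work are solid. World frame = base frame: x ahead of the robot, y to its left, z up, the work surface at z = 0. Lengths are in mm, angles in degrees, forces in N, time in s.
With the tool pointing down it reaches from about 350 to 850 mm from the base axis. Payload 8.1 kg.
Tool frame: the origin (TCP) lies midway between the tips of the shut fingers; the grasp point (between the pads) lies 19 mm behind it; z points along the fingers, y is the line along which they close (so a half turn about z gives the same grasp; the last joint's range is limited). The gripper opens to 85 mm and grips with 20 to 120 N. Pads are 22 mm wide; open, the fingers measure 114 mm over their backs; the gripper's body (76 mm by 85 mm) begins 54 mm behind the grasp point. The pads swing forward as they close: fully open they stand 13 mm farther back than shut.
Start: joints at [-68.033, 7.471, 85.268, -0, 87.261, -4.893], TCP at [271.109, -535.262, 231.292] pointing down, gripper open.
Joint ranges: [-169.43, 169.43], [-51.17, 129.36], [1.28, 143.12], [-76.62, 256.62], [0, 156.53], [-152.29, 152.29]. Speed limits (degrees/s): [136.94, 136.94, 159.86, 180, 180, 180].

INTERFACE

Orientations are given as [roll, pitch, yaw] about the fixed x, y, z axes, in that order (R = Rz(yaw) Ry(pitch) Rx(roll)).
In Python, from bench import sense, snapshot, order, finder gives the robot as it stands.
- The arm moves only by the tool send_rows, never from a script. Its argument "steps" is a list of rows, each a list of 2 entries, a list of its own where there are three numbers: the shift along the world's x, y, z in units of 30 mm (1.0 is 30 mm), then the turn, a rotation vector about the world's x, y, z in rad. In form: [[[dx, dy, dz], [wx, wy, wz]], ...]. A call has 1 to 10 rows; each row is the pose to reach, as a shift and turn from the pose commanded when the call began; what a row does not reach only later rows make up. A row lasts 1/8 s, in which the tool goes at most 62.5 mm and 10.7 degrees, less where a joint would pass 70% of its speed; a pose out of reach is approached as far as the arm can. A call with a gripper value outside its range is refused whole. "fingers" is the closure, from 0 (fully open) to 1 (shut), set as the call begins (left out, the last holds). The fingers move at their own pace and stop on an object; "squeeze" is the grip in N (left out, the last holds). Time passes only in rows, so rows that repeat a pose let the fingers close. It gives the time, the measured TCP pose, the force, the opening and the grip force at its end, in the units of the state.
- sense(): the state, without advancing time (a new reading comes with each control period).
- snapshot(name): name is "scene" or "top" or "wrist"; returns a dict with "img" (480x640x3 uint8, red, green, blue), "K" (3x3 intrinsics, pixels), "pose" (4x4, takes a point from camera to world coordinates). Camera axes: x right, y up, looking along -z (the intrinsics and any distortion apply to the point x, -y, -z); pixel columns grow to the right and rows downward; lengths in mm; the calibration is good to about 2 mm. A picture is of the moment at which its call begins. There is no depth.
- order.hand_in(): hands the job in; it is judged then, once.
Trained networks look in the newest picture that a camera, given by its name, has taken for a name from the list of things; names that differ only in an ending like _2 or _b are one class to them, and where a whole thing is asked for, a point or a joint stands for the part that bears it (a point fixed in the world has none). Each returns a list of dicts, best first, with "confidence" (0 to 1); they miss things now and then, are a little off and sometimes report something else, mostly with a low value. They report only what shows in the picture. A call takes as long as a camera call. They do not tell look-alikes from the thing itself.
- finder.find_in(label, camera): "box" ([left, top, width, height] as shares, 0 to 1, of the picture: columns of its width, rows of its height, round what is visible of it).
- finder.trace(label, camera): "mask" (480x640 bool, what is visible of it) and "box" ([left, top, width, height] as shares, 0 to 1, of the picture: columns of its width, rows of its height, round what is visible of it).
- finder.pinpoint(label, camera): "at" ([column, row] as shares, 0 to 1, of the picture: columns of its width, rows of its height: a listed point, or the origin of a listed thing).
The state is a dict: "time": time; "joint_pos": joint angles; "qd": joint speeds; "joint_efforts": joint torques, N m; "tool_pos": TCP position; "tcp_rot": TCP orientation; "ft_force": force on the tool from outside, world axes, zero at the start; "wrist_torque": the same for the moment, N m; "finger_gap": finger opening in mm; "grip_force": force on a finger pad.
Only numpy, scipy, OpenCV 4.12 (cv2) and the standard library are available. Lean on these libraries where they do the work, as an engineer would, in place of code of your own. Each camera call takes 0.05 s, during which the arm holds its last target. There are 200 camera calls.

## Working session

There is one attempt and no reset: what is moved stays moved. The work goes in short steps, Python scripts to look and compute and a tool call to move; the robot and the scene stay as the last step left them, time stands still between calls to the robot, and variables do not carry over. Pictures are saved under pics/ and viewed, at most 10 in all, crops included, and the job is handed in when it is done.

Besides the shell and the picture viewer there is one more tool, called after "Call:" as name(argument=value, ...), one argument or row to a line, values as JSON. send_rows: Moves the arm, as the interface text tells. Its arguments: {"type":"object","properties":{"steps":{"type":"array"},"fingers":{"type":"number"},"squeeze":{"type":"number"}},"required":["steps"]}

```bash
ls; mkdir -p pics
cat > h.py <<'E'
import numpy as np, cv2
from bench import sense, snapshot, order, finder
def ray(s,u,v):
    K=np.array(s["K"]);P=np.array(s["pose"]);d=np.array([(u-K[0,2])/K[0,0],-(v-K[1,2])/K[1,1],-1.0])
    return P[:3,3],P[:3,:3]@d
def at(s,u,v,z):
    o,d=ray(s,u,v);return o+d*(z-o[2])/d[2]
def proj(s,p):
    K=np.array(s["K"]);P=np.array(s["pose"]);c=P[:3,:3].T@(np.array(p)-P[:3,3]);return np.array([K[0,2]+K[0,0]*c[0]/-c[2],K[1,2]-K[1,1]*c[1]/-c[2]])
def save(s,n): cv2.imwrite("pics/"+n+".png",s["img"][:,:,::-1])
E
python3 - <<'E'
from h import *
t=snapshot("top");s=snapshot("scene")
save(t,"top1");save(s,"scene1")
print(t.keys(),t["pose"])
for n,S in(("top",t),("scene",s)):
  for l in ["tin_a","tin_b","board","key","key_stand","case","keyhole","lid_front"]:
    r=finder.pinpoint(l,n)
    for q in r[:6]:
      u,v=q["at"][0]*640,q["at"][1]*480
      z={"tin_a":12,"tin_b":12,"key":32,"keyhole":75,"lid_front":82}.get(l,0)
      print(n,l,round(q["confidence"],2),round(u),round(v),at(S,u,v,z).round(1))
print(sense())
E
```

```text
pics
dict_keys(['img', 'K', 'pose']) [[-2.06173747e-02  9.94827164e-01 -9.94677705e-02  4.35526816e+02]
 [-9.99370370e-01 -2.33799183e-02 -2.66878851e-02  1.10432838e+01]
 [-2.88753814e-02  9.88549085e-02  9.94682824e-01  1.05495627e+03]
 [ 0.00000000e+00  0.00000000e+00  0.00000000e+00  1.00000000e+00]]
top tin_a 0.77 418 268 [ 464.4 -182.2   12. ]
top tin_a 0.75 455 183 [ 648.9 -269.7   12. ]
top tin_a 0.74 381 264 [ 476.7 -102.3   12. ]
top tin_a 0.67 334 256 [4.946e+02 1.000e-01 1.200e+01]
top tin_a 0.55 411 328 [ 337.  -161.7   12. ]
top tin_b 0.77 418 268 [ 464.4 -182.2   12. ]
top tin_b 0.75 455 183 [ 648.9 -269.7   12. ]
top tin_b 0.74 381 264 [ 476.7 -102.3   12. ]
top tin_b 0.67 334 256 [4.946e+02 1.000e-01 1.200e+01]
top tin_b 0.55 411 328 [ 337.  -161.7   12. ]
top board 0.58 379 254 [497.1 -99.5   0. ]
top key 0.54 251 283 [440.3 177.5  32. ]
top key_stand 0.91 257 279 [448.9 170.8   0. ]
top case 0.37 379 263 [477.9 -98.5   0. ]
top case 0.23 347 161 [708.4 -34.2   0. ]
top keyhole 0.76 220 216 [579.8 234.3  75. ]
top lid_front 0.9 214 197 [618.6 245.6  82. ]
scene tin_
[... 387 characters left out ...]
3.2  82. ]
{'time': 0.9, 'joint_pos': array([-6.80325779e+01,  7.47051327e+00,  8.52653580e+01, -2.54981258e-03,
        8.72630642e+01, -4.89299198e+00]), 'qd': array([ 0.05719055, -0.01400407,  0.00437117,  0.01098149,  0.05113488,
       -0.12594301]), 'joint_efforts': array([-4.91818864e-04, -5.69301260e+01, -5.00866592e+01, -2.98265059e-04,
        8.58165549e-04, -3.19422338e-05]), 'tool_pos': array([ 271.10151006, -535.27377374,  231.32246875]), 'tcp_rot': array([1.79999157e+02, 2.62842408e-03, 2.68605358e+01]), 'ft_force': array([-0.77299132, -0.89075294, -0.16355599]), 'wrist_torque': array([-0.01560773, -0.00470048, -0.05376412]), 'grip_force': 0.0, 'finger_gap': 85.39091132924558}
```

View pics/top1.png

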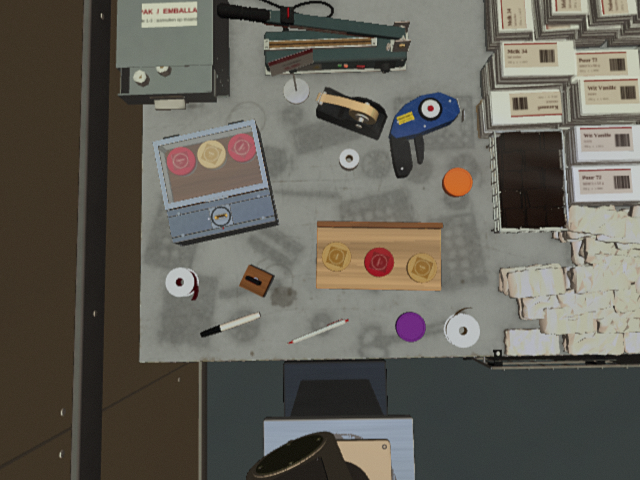

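View pics/scene1.png

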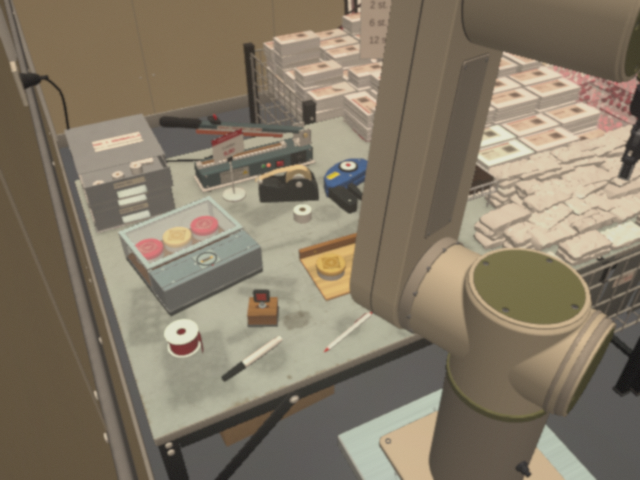

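Top view: tins on the board at about (336,256) gold, (379,262) red and (423,268) gold. The key stand is at (257,280) and the keyhole at (221,215). The orange (457,182) and purple (411,326) discs are look-alikes. Scene view: the key stands at (261,300) and the lock is at (206,259). Next I move the wrist camera over the board.

Call:
send_rows(
  steps=[
    [[1.5, 1.5, 0.5], [0, 0, -0.12]],
    [[3, 3.2, 1], [0, 0, -0.25]],
    [[4.5, 5, 1.5], [0, 0, -0.4]],
    [[5.5, 7, 2], [0, 0, -0.469]],
    [[5.5, 9, 2.5], [0, 0, -0.469]],
    [[5.5, 11, 3], [0, 0, -0.469]],
    [[5.5, 13, 3], [0, 0, -0.469]],
    [[5.5, 14.5, 3], [0, 0, -0.469]],
    [[5.5, 14.5, 3], [0, 0, -0.469]],
    [[5.5, 14.5, 3], [0, 0, -0.469]],
  ],
  fingers=0.65,
)

```text
time: 2.15
tool_pos: [436.2, -100.2, 321.5]
tcp_rot: [180.0, -0.0, 0.1]
ft_force: [0.7, 0.4, -0.0]
finger_gap: 29.9
grip_force: 0.0
```

Run:
```python
from h import *
s=sense();print(s["tool_pos"],s["tcp_rot"],s["finger_gap"],s["joint_pos"])
w=snapshot("wrist");save(w,"w1");print(np.array(w["pose"]).round(2))
for l in ["tin_a","board"]:
    for q in finder.trace(l,"wrist")[:5]:
      m=q["mask"].astype(np.uint8);c,_=cv2.findContours(m,0,2);c=max(c,key=cv2.contourArea)[:,0]
      z=39 if l=="tin_a" else 12
      W=np.array([at(w,u,v,z)[:2] for u,v in c],np.float32)
      print(l,round(q["confidence"],2),c.mean(0),cv2.minEnclosingCircle(W),cv2.minAreaRect(W))
    for q in finder.pinpoint(l,"wrist")[:5]:
      u,v=q["at"][0]*640,q["at"][1]*480;print(round(q["confidence"],2),u,v,at(w,u,v,12 if l=="tin_a" else 0))
```

```text
[ 436.19360835 -100.16516632  321.4832122 ] [ 1.79965224e+02 -2.61847057e-02  6.34843911e-02] 29.944093713043525 [-1.94822868e+01 -1.76932919e+01  9.96392741e+01 -2.42482944e-02
  9.80177068e+01  7.04508470e+01]
[[ 0.0000e+00  9.7000e-01  2.6000e-01  5.0176e+02]
 [-1.0000e+00  0.0000e+00  0.0000e+00 -1.0075e+02]
 [ 0.0000e+00 -2.6000e-01  9.7000e-01  4.6324e+02]
 [ 0.0000e+00  0.0000e+00  0.0000e+00  1.0000e+00]]
tin_a 0.95 [393.90909091 171.4025974 ] ((466.83294677734375, -185.40333557128906), 32.1297721862793) ((466.6755065917969, -185.62266540527344), (61.72133255004883, 62.899314880371094), 0.04492754861712456)
tin_a 0.65 [480.70833333  19.89583333] ((637.6647338867188, -265.9275207519531), 32.180686950683594) ((626.0462646484375, -265.9883728027344), (28.288719177246094, 64.2535629272461), 0.07588472962379456)
tin_a 0.57 [315.65789474 159.44736842] ((480.69952392578125, -97.26819610595703), 31.4016170501709) ((481.0805969238281, -96.95076751708984), (60.60200881958008, 59.93129348754883), 0.03492112085223198)
tin_a 0.57 [235.96774194 147.65591398] ((494.29278564453125, -8.306190
[... 375 characters left out ...]
1585549   12.        ]
0.82 390.52799999999996 171.696 [ 466.02579396 -187.35802213   12.        ]
0.76 475.072 4.319999999999999 [ 644.86846807 -269.85960776   12.        ]
0.67 315.584 160.8 [478.84933673 -96.83216405  12.        ]
0.55 246.272 147.408 [494.35932053 -14.55427054  12.        ]
board 0.73 [343.58870968 140.62096774] ((503.3186340332031, -99.60791015625), 153.4507598876953) ((496.5511474609375, -99.36285400390625), (279.717041015625, 146.83836364746094), 87.6786880493164)
0.7 317.12 146.78400000000002 [494.96741307 -98.63258467   0.        ]
0.45 388.288 174.096 [ 462.13241483 -187.02671035    0.        ]
0.34 89.47200000000001 192.096 [439.53583322 187.46431534   0.        ]
```

View pics/w1.png

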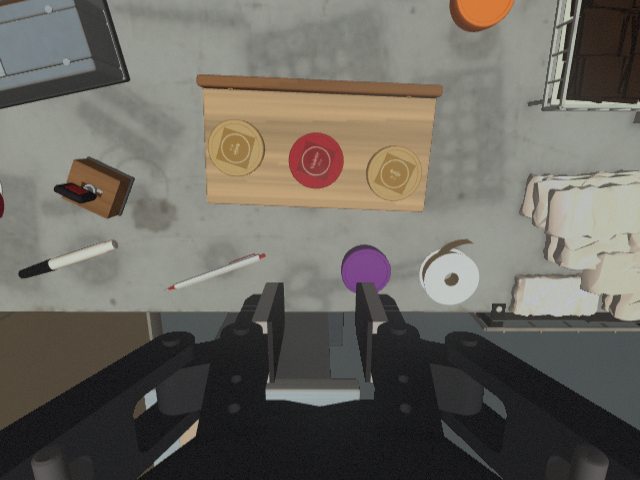

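Wrist view: the rail runs from (198,80) to (441,90), and the board's front edge from (206,203) to (424,211). The tins are at (236,148), (316,160) and (394,172).

Run:
```python
from h import *
w=snapshot("wrist")
g=cv2.cvtColor(w["img"],cv2.COLOR_RGB2GRAY).astype(float)
def edge(u0,u1,va,vb,du=4):
    # strongest row gradient between lines va(u)..vb(u)
    P=[]
    for u in range(u0,u1,du):
        a,b=int(va),int(vb); o=(u-u0)*0.036
        r=np.arange(int(a+o),int(b+o)); d=np.abs(np.gradient(cv2.GaussianBlur(g,(1,3),0)[:,u]))[r]
        P.append((u,(r*d**3).sum()/(d**3).sum()))
    P=np.array(P);k=np.polyfit(P[:,0],P[:,1],1)
    for _ in range(3):
        e=abs(np.polyval(k,P[:,0])-P[:,1]);P=P[e<max(2*np.median(e),.4)];k=np.polyfit(P[:,0],P[:,1],1)
    print(k,len(P));return k
f=edge(212,420,197,211); n=edge(206,434,84,92+2); t=edge(200,440,72,79)
for k,z,nm in((f,12,"front"),(n,33,"railnear z33"),(n,12,"railnear z12"),(t,33,"railtop far")):
    A=at(w,220,np.polyval(k,220),z);B=at(w,420,np.polyval(k,420),z)
    print(nm,A.round(1),B.round(1),np.degrees(np.arctan2(A[0]-B[0],A[1]-B[1])).round(2),'x at y=-99', A[0]+(B[0]-A[0])*(-99-A[1])/(B[1]-A[1]))
# left/right ends
for u,v in((206,203),(424,211)): print(at(w,u,v,12))
```

```text
[3.63482221e-02 1.94314142e+02] 31
[4.10111898e-02 7.92729857e+01] 57
[4.08555738e-02 6.52152508e+01] 52
front [428.6  20.1  12. ] [ 418.8 -227.1   12. ] 2.26 x at y=-99 423.8604395580929
railnear z33 [556.9   5.3  33. ] [ 548.  -212.7   33. ] 2.34 x at y=-99 552.6085763982899
railnear z12 [559.6  10.6  12. ] [ 550.2 -218.1   12. ] 2.34 x at y=-99 555.0897853524233
railtop far [571.    4.3  33. ] [ 562.3 -211.7   33. ] 2.31 x at y=-99 566.8525695072589
[427.7554096  37.4175281  12.       ]
[ 417.00176536 -232.18840943   12.        ]
```

Call:
send_rows(
  steps=[
    [[-0.2, 0.18, -2], [0, 0, -0.04]],
    [[-0.2, 0.18, -4], [0, 0, -0.04]],
    [[-0.2, 0.18, -6], [0, 0, -0.04]],
    [[-0.2, 0.18, -8], [0, 0, -0.04]],
    [[-0.2, 0.18, -9.5], [0, 0, -0.04]],
    [[-0.2, 0.18, -10.18], [0, 0, -0.04]],
    [[0, 0.17, -10.18], [0, 0, -0.04]],
    [[0.4, 0.16, -10.18], [0, 0, -0.04]],
  ],
)

```text
time: 3.45
tool_pos: [448.5, -95.9, 16.0]
tcp_rot: [-180.0, 0.0, -2.4]
ft_force: [-0.4, -0.8, -0.0]
finger_gap: 29.7
grip_force: 0.2
```

Call:
send_rows(
  steps=[
    [[0.4, -0.015, 0], [0, 0, 0]],
    [[0.8, -0.03, 0], [0, 0, 0]],
    [[1.0, -0.04, 0], [0, 0, 0]],
    [[1.1, -0.045, 0], [0, 0, 0]],
    [[1.15, -0.045, 0], [0, 0, 0]],
    [[1.15, -0.045, 0], [0, 0, 0]],
  ],
)

```text
time: 4.2
tool_pos: [482.5, -96.7, 15.9]
tcp_rot: [-180.0, 0.0, -2.3]
ft_force: [-0.7, 0.7, 0.0]
finger_gap: 29.7
grip_force: 0.3
```

Call:
send_rows(
  steps=[
    [[0.05, 0, 0], [0, 0, 0]],
    [[0.1, 0, 0], [0, 0, 0]],
    [[0.1, 0, 0], [0, 0, 0]],
  ],
)

```text
time: 4.58
tool_pos: [485.8, -96.8, 15.9]
tcp_rot: [180.0, -0.0, -2.3]
ft_force: [-0.5, 0.4, 0.2]
finger_gap: 29.9
grip_force: 0.2
```

Run:
```python
from h import *
w=snapshot("wrist");save(w,"w2")
t=snapshot("top")
for S,n in((w,"wrist"),(t,"top")):
  for q in finder.trace("tin_a",n)[:6]:
    m=q["mask"].astype(np.uint8);c,_=cv2.findContours(m,0,2);c=max(c,key=cv2.contourArea)[:,0]
    print(n,cv2.minEnclosingCircle(np.array([at(S,u,v,39)[:2] for u,v in c],np.float32)))
```

```text
wrist ((473.0166015625, -180.6780548095703), 37.37937927246094)
wrist ((524.4475708007812, -98.94046783447266), 30.66185760498047)
wrist ((499.46832275390625, -12.445976257324219), 36.655704498291016)
top ((644.9686889648438, -264.6883850097656), 34.189571380615234)
top ((343.2235412597656, -152.990966796875), 31.714248657226562)
top ((492.0669860839844, -4.140374183654785), 31.66250991821289)
```

View pics/w2.png

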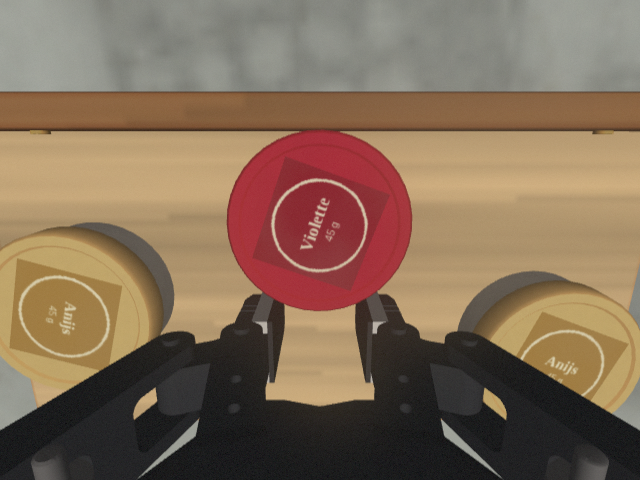

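The red tin is nested at (320,220) with its far edge right at the rail (row 130). I push slightly further to feel the contact.

Call:
send_rows(
  steps=[
    [[0.03, 0, 0], [0, 0, 0]],
    [[0.06, 0, 0], [0, 0, 0]],
    [[0.06, 0, 0], [0, 0, 0]],
  ],
)

```text
time: 5.15
tool_pos: [486.9, -96.8, 15.7]
tcp_rot: [-180.0, 0.1, -2.3]
ft_force: [-3.9, -0.7, 3.0]
finger_gap: 29.6
grip_force: 2.3
```

Call:
send_rows(
  steps=[
    [[0.03, 0, 0], [0, 0, 0]],
    [[0.06, 0, 0], [0, 0, 0]],
    [[0.06, 0, 0], [0, 0, 0]],
  ],
)

```text
time: 5.52
tool_pos: [487.2, -96.7, 15.4]
tcp_rot: [-180.0, 0.2, -2.3]
ft_force: [-11.5, -0.8, 8.1]
finger_gap: 29.8
grip_force: 6.0
```

Call:
send_rows(
  steps=[
    [[-1, 0.04, 0], [0, 0, 0]],
    [[-1.64, 0.6, 0], [0, 0, 0]],
    [[-1.64, 2, 0], [0, 0, 0]],
    [[-1.64, 3.03, 0], [0, 0, 0]],
    [[-1.4, 3.03, 0], [0, 0, 0]],
    [[-0.9, 3.01, 0], [0, 0, 0]],
    [[-0.4, 2.99, 0], [0, 0, 0]],
    [[-0.1, 2.98, 0], [0, 0, 0]],
    [[0.05, 2.98, 0], [0, 0, 0]],
    [[0.09, 2.98, 0], [0, 0, 0]],
  ],
)

```text
time: 6.78
tool_pos: [490.5, -7.9, 15.4]
tcp_rot: [180.0, 0.2, -2.3]
ft_force: [-10.0, -2.4, 7.9]
finger_gap: 30.0
grip_force: 5.4
```

Call:
send_rows(
  steps=[
    [[0, 0, 0], [0, 0, 0]],
    [[0, 0, 0], [0, 0, 0]],
  ],
)

```text
time: 7.02
tool_pos: [490.5, -7.9, 15.5]
tcp_rot: [180.0, 0.2, -2.3]
ft_force: [-7.2, -2.3, 5.4]
finger_gap: 30.1
grip_force: 4.0
```

Call:
send_rows(
  steps=[
    [[-1.3, 0, 0], [0, 0, 0]],
    [[-2.53, -1, 0], [0, 0, 0]],
    [[-2.53, -3, 0], [0, 0, 0]],
    [[-2.53, -5, 0], [0, 0, 0]],
    [[-2.53, -5.86, 0], [0, 0, 0]],
    [[-2.53, -5.86, 0], [0, 0, 0]],
    [[-2, -5.88, 0], [0, 0, 0]],
    [[-1.5, -5.9, 0], [0, 0, 0]],
    [[-1, -5.92, 0], [0, 0, 0]],
    [[-0.6, -5.94, 0], [0, 0, 0]],
  ],
)

```text
time: 8.28
tool_pos: [474.2, -184.4, 15.6]
tcp_rot: [-180.0, 0.0, -2.2]
ft_force: [-0.5, -0.1, -0.8]
finger_gap: 30.1
grip_force: 0.2
```

Call:
send_rows(
  steps=[
    [[0.2, 0, 0], [0, 0, 0]],
    [[0.31, 0, 0], [0, 0, 0]],
    [[0.35, 0, 0], [0, 0, 0]],
    [[0.35, 0, 0], [0, 0, 0]],
  ],
)

```text
time: 8.78
tool_pos: [483.3, -185.3, 15.6]
tcp_rot: [-180.0, 0.1, -2.3]
ft_force: [-4.8, 0.8, 3.2]
finger_gap: 29.7
grip_force: 2.4
```

Call:
send_rows(
  steps=[
    [[-0.5, 0, 0], [0, 0, 0]],
    [[-0.5, -0.2, 1.8], [0, 0, -0.07]],
    [[0.4, -1.4, 1.9], [0, 0, -0.14]],
    [[1.15, -1.8, 1.9], [0, 0, -0.14]],
    [[1.15, -1.8, 1.0], [0, 0, -0.14]],
    [[1.15, -1.8, 0.03], [0, 0, -0.14]],
    [[1.15, -1.8, 0.03], [0, 0, -0.14]],
    [[1.16, -1.5, 0.03], [0, 0, -0.14]],
    [[1.17, -1.2, 0.03], [0, 0, -0.14]],
    [[1.18, -0.9, 0.03], [0, 0, -0.14]],
  ],
  fingers=1,
)

```text
time: 10.02
tool_pos: [520.6, -212.2, 18.0]
tcp_rot: [180.0, -0.1, -10.3]
ft_force: [-0.2, -1.8, -0.3]
finger_gap: -0.0
grip_force: 0.5
```

Call:
send_rows(
  steps=[
    [[0.01, 0.15, 0], [0, 0, 0]],
    [[0.01, 0.3, 0], [0, 0, 0]],
    [[0.01, 0.35, 0], [0, 0, 0]],
    [[0.01, 0.35, 0], [0, 0, 0]],
  ],
)

```text
time: 10.52
tool_pos: [520.2, -202.1, 16.9]
tcp_rot: [-180.0, -0.0, -10.3]
ft_force: [-0.1, -0.8, 1.1]
finger_gap: 0.1
grip_force: 0.5
```

Run:
```python
from h import *
w=snapshot("wrist");save(w,"w3")
```

```text
(no output)
```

View pics/w3.png

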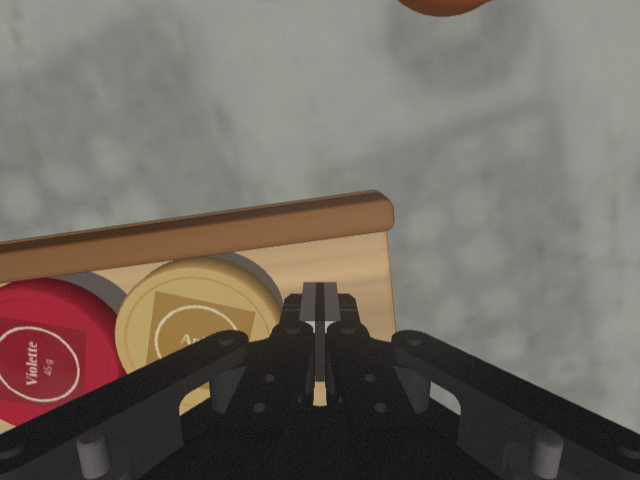

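Call:
send_rows(
  steps=[
    [[0, -0.2, 0], [0, 0, 0]],
    [[0, -0.2, 1.5], [0, 0, 0.05]],
    [[0.05, 1, 2.2], [0, 0, 0.15]],
    [[0.15, 3, 2.2], [0, 0, 0.28]],
    [[0.25, 5, 2.2], [0, 0, 0.28]],
    [[0.3, 7, 2.2], [0, 0, 0.28]],
    [[0.3, 8.4, 2.0], [0, 0, 0.28]],
    [[0.3, 8.4, 0.8], [0, 0, 0.28]],
    [[0.3, 8.4, 0], [0, 0, 0.28]],
    [[0.3, 8.34, 0], [0, 0, 0.28]],
  ],
)

```text
time: 11.82
tool_pos: [526.7, 48.0, 14.3]
tcp_rot: [-180.0, 0.3, 5.7]
ft_force: [0.1, 0.5, 0.3]
finger_gap: -0.2
grip_force: 0.0
```

Call:
send_rows(
  steps=[
    [[0, -0.3, 0], [0, 0, 0]],
    [[-0.02, -0.6, 0], [0, 0, 0]],
    [[-0.03, -0.9, 0], [0, 0, 0]],
    [[-0.04, -1.1, 0], [0, 0, 0]],
    [[-0.04, -1.25, 0], [0, 0, 0]],
    [[-0.05, -1.38, 0], [0, 0, 0]],
    [[-0.05, -1.38, 0], [0, 0, 0]],
  ],
)

```text
time: 12.7
tool_pos: [527.7, 6.5, 16.8]
tcp_rot: [180.0, -0.0, 5.7]
ft_force: [0.8, 1.1, 0.5]
finger_gap: 0.0
grip_force: 0.4
```

Call:
send_rows(
  steps=[
    [[0, 0.3, 0], [0, 0, 0]],
    [[0, 0.6, 2], [0, 0, -0.1]],
    [[-2, 0, 4], [0, 0, -0.14]],
    [[-3.5, -1.5, 6], [0, 0, -0.14]],
    [[-3.5, -3.5, 7.5], [0, 0, -0.14]],
    [[-3.5, -3.5, 7.5], [0, 0, -0.14]],
    [[-3.5, -3.5, 7.5], [0, 0, -0.14]],
  ],
)

```text
time: 13.58
tool_pos: [423.6, -100.6, 245.4]
tcp_rot: [179.8, -0.3, -2.5]
ft_force: [1.4, 0.4, -0.5]
finger_gap: -0.1
grip_force: 0.0
```

Run:
```python
from h import *
w=snapshot("wrist");save(w,"w4");print(sense()["tool_pos"],sense()["tcp_rot"])
for q in finder.trace("tin_a","wrist")[:6]:
    m=q["mask"].astype(np.uint8);c,_=cv2.findContours(m,0,2);c=max(c,key=cv2.contourArea)[:,0]
    print(cv2.minEnclosingCircle(np.array([at(w,u,v,39)[:2] for u,v in c],np.float32)))
```

```text
[423.13140789 -99.22256893 243.22667682] [ 1.79936197e+02 -1.66154360e-01 -2.43680729e+00]
((526.0684204101562, -40.371253967285156), 31.5002498626709)
((351.4422302246094, -157.23855590820312), 32.89278030395508)
((520.8038940429688, -162.47201538085938), 31.317703247070312)
((523.9398193359375, -101.52643585205078), 31.04408836364746)
```

View pics/w4.png

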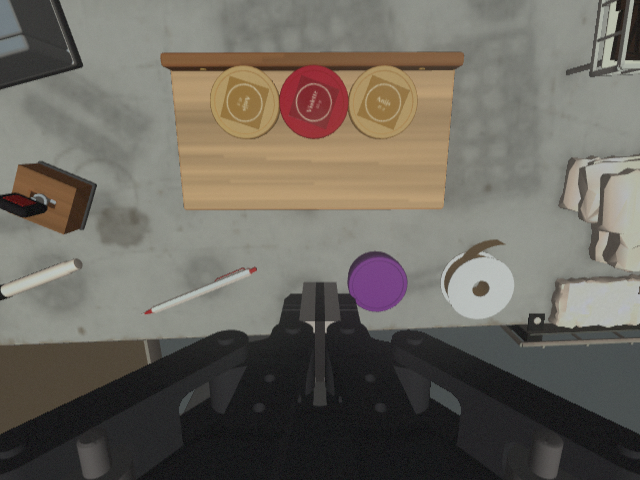

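All three tins touch the rail and each other: gold (245,101), red (314,101), gold (383,101). Next, the key.

Call:
send_rows(
  steps=[
    [[0, 2, 0], [0, 0, 0]],
    [[0, 4, 0], [0, 0, 0]],
    [[-0.2, 6, 0], [0, 0, 0]],
    [[-0.4, 8, 0], [0, 0, 0]],
    [[-0.6, 9, 0], [0, 0, 0]],
    [[-0.6, 9, 0], [0, 0, 0]],
    [[-0.6, 9, 0], [0, 0, 0]],
    [[-0.6, 9, 0], [0, 0, 0]],
  ],
  fingers=0.65,
)

```text
time: 14.68
tool_pos: [404.5, 171.0, 241.2]
tcp_rot: [180.0, 0.0, -2.4]
ft_force: [-0.5, 0.8, -0.6]
finger_gap: 29.9
grip_force: 0.0
```

Run:
```python
from h import *
w=snapshot("wrist");save(w,"w5");print(sense()["tool_pos"],sense()["tcp_rot"],sense()["joint_pos"])
for l,z in(("key",54+32-12),("key_stand",32),("key_stand",0)):
  for q in finder.trace(l,"wrist")[:2]:
    m=q["mask"].astype(np.uint8);c,_=cv2.findContours(m,0,2);c=max(c,key=cv2.contourArea)[:,0]
    W=np.array([at(w,u,v,z)[:2] for u,v in c],np.float32)
    print(l,q["confidence"],c.min(0),c.max(0),cv2.minAreaRect(W))
  for q in finder.pinpoint(l,"wrist")[:3]:
    u,v=q["at"][0]*640,q["at"][1]*480;print(l,q["confidence"],u,v,at(w,u,v,32 if l=="key" else 0))
```

```text
[404.70847639 170.86406896 241.45945731] [ 1.79981360e+02  2.55205859e-02 -2.38617932e+00] [ 1.62039799e+01 -1.84573460e+01  1.08493993e+02 -9.53141748e-03
  8.99934841e+01  1.08590159e+02]
key 0.71 [303 157] [339 180] ((448.880615234375, 166.03866577148438), (31.78765106201172, 12.882983207702637), 63.63496398925781)
key 0.66 318.592 165.504 [447.70227637 168.83093736  32.        ]
key_stand 0.7 [284 128] [358 200] ((447.9772644042969, 166.93145751953125), (57.17459487915039, 51.35261154174805), 64.49977111816406)
key_stand 0.78 318.52799999999996 162.91199999999998 [448.24086644 168.89878364   0.        ]
key_stand 0.7 [284 128] [358 200] ((445.9466247558594, 166.87002563476562), (62.388580322265625, 56.035682678222656), 64.49976348876953)
key_stand 0.78 318.52799999999996 162.91199999999998 [448.24086644 168.89878364   0.        ]
```

View pics/w5.png

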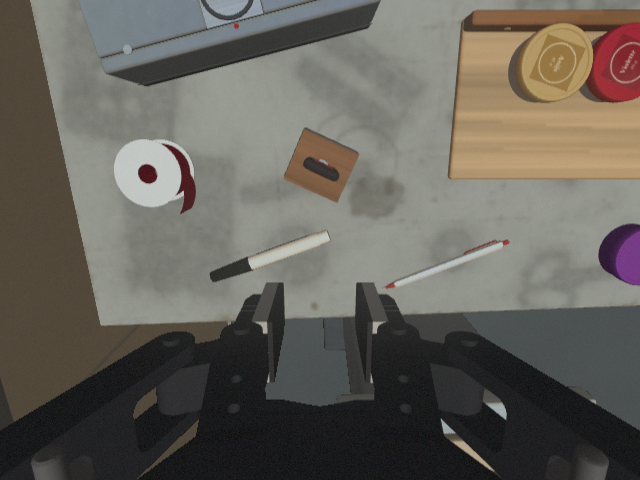

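Call:
send_rows(
  steps=[
    [[0.3, 0, -0.3], [0, 0, 0.17]],
    [[0.6, 0, -0.6], [0, 0, 0.34]],
    [[0.9, -0.1, -1], [0, 0, 0.51]],
    [[1.2, -0.12, -1.5], [0, 0, 0.68]],
    [[1.45, -0.12, -2], [0, 0, 0.85]],
    [[1.45, -0.12, -3], [0, 0, 1.02]],
    [[1.45, -0.12, -4], [0, 0, 1.159]],
    [[1.45, -0.12, -4], [0, 0, 1.159]],
    [[1.45, -0.12, -4], [0, 0, 1.159]],
  ],
)

```text
time: 16.15
tool_pos: [448.7, 168.2, 123.0]
tcp_rot: [180.0, -0.0, 63.9]
ft_force: [0.0, 1.6, -0.3]
finger_gap: 29.7
grip_force: 0.0
```

Run:
```python
from h import *
w=snapshot("wrist");save(w,"w6");print(sense()["tool_pos"],sense()["tcp_rot"])
for l,z in(("key",74),("key_stand",32)):
  for q in finder.trace(l,"wrist")[:2]:
    m=q["mask"].astype(np.uint8);c,_=cv2.findContours(m,0,2);c=max(c,key=cv2.contourArea)[:,0]
    W=np.array([at(w,u,v,z)[:2] for u,v in c],np.float32)
    print(l,q["confidence"],c.min(0),c.max(0),cv2.minAreaRect(W))
for z in(74,32): print(z,proj(w,[448,167.5,z]))
```

```text
[449.14629359 168.30282013 123.49059475] [ 1.79898389e+02 -8.47484065e-02  6.39525522e+01]
key 0.75 [307 227] [328 290] ((449.3003845214844, 170.8187255859375), (35.98354721069336, 11.315604209899902), 63.3973388671875)
key_stand 0.71 [278 193] [356 285] ((448.4476623535156, 170.49530029296875), (62.263553619384766, 50.16996383666992), 63.30498123168945)
74 [317.95059703 265.42474076]
32 [318.12225956 244.51950892]
```

View pics/w6.png

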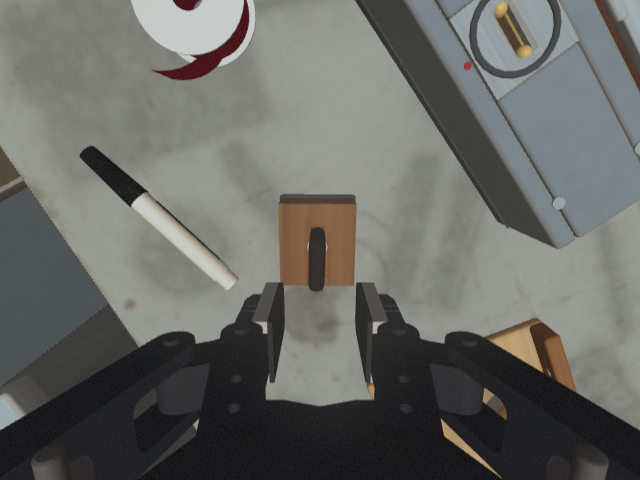

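Run:
```python
from h import *
w=snapshot("wrist")
s=sense();print(s["tool_pos"],s["tcp_rot"])
a=np.radians(63.95);ex=np.array([np.cos(a),np.sin(a)]);ey=np.array([np.sin(a),-np.cos(a)])
T=np.array([449.1,168.3])
for n,u,v,z in(("bow near",317,291,74),("bow far",318,228,74),("stand near",317,285.5,32),("stand far",317,203,32),("stand L",279,245,32),("stand R",355.5,245,32)):
    d=at(w,u,v,z)[:2]-T;print(n,(d@ex).round(1),(d@ey).round(1))
print(finder.pinpoint("keyhole","wrist")[:1])
k=finder.pinpoint("keyhole","wrist")
if k: u,v=k[0]["at"][0]*640,k[0]["at"][1]*480;print(u,v,at(w,u,v,75))
# slot ends
for u,v in((503,12),(524,50)):print(at(w,u,v,75))
```

```text
[449.09680898 168.33578989 123.31537815] [ 1.79891781e+02 -9.34650171e-02  6.40332484e+01]
bow near -16.0 -0.7
bow far 20.1 -0.2
stand near -29.7 -0.9
stand far 26.7 -0.8
stand L -1.2 -25.9
stand R -1.2 24.5
[{'at': [0.7998, 0.0648], 'confidence': 0.8}]
511.87199999999996 31.104 [580.16316122 231.47638387  75.        ]
[578.99414277 240.81933002  75.        ]
[582.76779912 221.31779082  75.        ]
```

Call:
send_rows(
  steps=[
    [[0, 0, -0.8], [0, 0, 0]],
    [[0, 0.01, -1.6], [0, 0, 0]],
    [[0, 0.01, -2.2], [0, 0, 0]],
    [[0, 0.01, -2.5], [0, 0, 0]],
    [[0, 0.01, -2.55], [0, 0, 0]],
    [[0, 0.01, -2.55], [0, 0, 0]],
    [[0, 0.01, -2.55], [0, 0, 0]],
  ],
)

```text
time: 17.32
tool_pos: [448.8, 168.6, 46.1]
tcp_rot: [179.9, -0.1, 64.1]
ft_force: [-0.1, 0.5, -0.2]
finger_gap: 30.0
grip_force: 0.0
```

Call:
send_rows(
  steps=[
    [[0, 0, 0], [0, 0, 0]],
    [[0, 0, 0], [0, 0, 0]],
    [[0, 0, 0], [0, 0, 0]],
    [[0, 0, 0], [0, 0, 0]],
  ],
  fingers=1,
  squeeze=60,
)

```text
time: 17.82
tool_pos: [448.5, 168.5, 45.8]
tcp_rot: [180.0, -0.0, 64.1]
ft_force: [-1.2, 0.4, 5.1]
finger_gap: 8.1
grip_force: 60.4
```

Call:
send_rows(
  steps=[
    [[0, 0, 0.4], [0, 0, 0]],
    [[0, 0, 1.0], [0, 0, 0]],
    [[0, 0, 2.0], [0, 0, 0]],
    [[0.6, 0.1, 3.2], [0, 0, 0.1]],
    [[1.8, 0.4, 3.67], [0, 0, 0.25]],
    [[3.2, 0.8, 3.67], [0, 0, 0.4]],
    [[4.2, 1.0, 3.67], [0, 0, 0.55]],
    [[4.6, 1.12, 3.67], [0, 0, 0.646]],
    [[4.6, 1.12, 3.67], [0, 0, 0.646]],
    [[4.6, 1.12, 3.67], [0, 0, 0.646]],
  ],
  squeeze=90,
)

```text
time: 19.08
tool_pos: [585.7, 201.9, 155.9]
tcp_rot: [-180.0, 0.0, 101.0]
ft_force: [0.0, 0.6, -0.7]
finger_gap: 7.4
grip_force: 88.5
```

Call:
send_rows(
  steps=[
    [[0, 0, 0], [0, 0, 0]],
    [[0, 0, 0], [0, 0, 0]],
    [[0, 0, 0], [0, 0, 0]],
  ],
)

```text
time: 19.45
tool_pos: [585.9, 202.0, 155.5]
tcp_rot: [180.0, 0.0, 101.1]
ft_force: [-0.2, -0.7, 0.1]
finger_gap: 7.8
grip_force: 88.5
```

Run:
```python
from h import *
w=snapshot("wrist");save(w,"w7");s=sense();print(s["tool_pos"],s["tcp_rot"],s["finger_gap"],s["joint_pos"])
k=finder.pinpoint("keyhole","wrist")
for q in k[:2]:
  u,v=q["at"][0]*640,q["at"][1]*480;print(q["confidence"],u,v,at(w,u,v,75))
t=s["tool_pos"];print(proj(w,[580.5,231.3,75]),proj(w,t))
```

```text
[585.98679627 201.97211104 155.5291378 ] [ 1.79993432e+02 -8.93066895e-04  1.01103611e+02] 7.403886586422049 [1.42789104e+01 1.30778961e+01 8.69796534e+01 5.36134013e-04
 7.99358431e+01 3.17520598e+00]
0.56 319.872 202.17600000000002 [580.55262256 230.05170625  75.        ]
[320.18281345 200.15751004] [319.8881315  301.41247001]
```

View pics/w7.png

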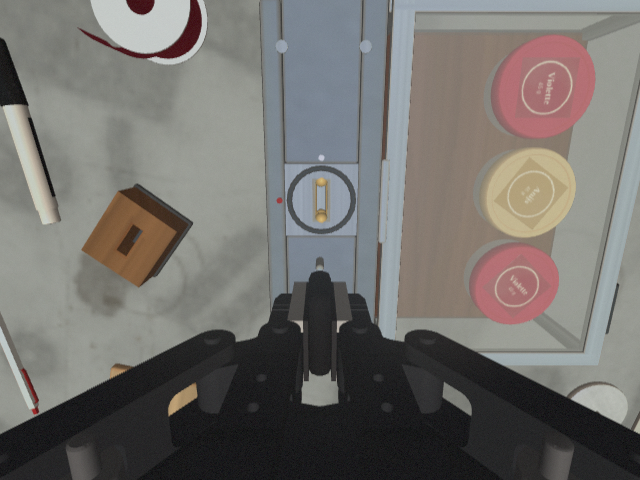

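Run:
```python
from h import *
w=snapshot("wrist");s=sense();T=s["tool_pos"];a=np.radians(s["tcp_rot"][2]);ex=np.array([np.cos(a),np.sin(a)]);ey=np.array([np.sin(a),-np.cos(a)])
for n,u,v,z in(("slot top",321.3,178,75),("slot bot",321.3,222,75),("plate L",285,200,75),("plate R",357,200,75),("bow near",319.5,376,T[2]+28),("bow far",319.5,271,T[2]+28),("bit far",319.5,259,T[2]-38)):
    d=at(w,u,v,z)[:2]-T[:2];print(n,(d@ex).round(1),(d@ey).round(1),at(w,u,v,z).round(1))
im=cv2.resize(w["img"][160:390,250:390],None,fx=2.6,fy=2.6,interpolation=cv2.INTER_CUBIC);cv2.imwrite("pics/c7.png",im[:,:,::-1])
```

```text
slot top 43.2 0.9 [578.7 244.5  75. ]
slot bot 16.3 1.0 [583.9 218.2  75. ]
plate L 30.0 -21.1 [559.6 227.3  75. ]
plate R 30.0 22.6 [602.5 235.7  75. ]
bow near -15.9 -0.2 [589.  186.3 183.4]
bow far 23.6 -0.1 [581.4 225.1 183.4]
bit far 6.2 -0.2 [584.7 208.  117.4]
```

View pics/c7.png

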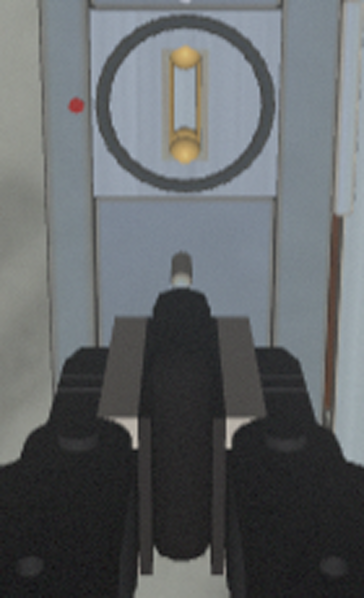

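Run:
```python
from h import *
w=snapshot("wrist");s=sense();T=s["tool_pos"];a=np.radians(s["tcp_rot"][2]);ex=np.array([np.cos(a),np.sin(a),0])
for n,x,z in(("pad tip far",11,0),("pad tip far",11,-1),("bit far tip",10,-38.3),("bit far shoulder",10,-22.3),("bow far bottom",16,-1.8),("bow far top",16,28.2),("bow near top",-16,28.2),("bow near mid",-16,13),("shoulder far",7,-13.8)):
    print(n,proj(w,T+x*ex+[0,0,z]).round(1))
```

```text
pad tip far [319.8 276.6]
pad tip far [319.8 275.8]
bit far tip [319.7 251.7]
bit far shoulder [319.7 261.7]
bow far bottom [319.8 263.6]
bow far top [319.8 292.8]
bow near top [319.8 376.5]
bow near mid [319.8 352.7]
shoulder far [319.7 274. ]
```

Call:
send_rows(
  steps=[
    [[-0.08, 0.5, 0], [0, 0, 0]],
    [[-0.167, 1.017, -0.2], [0, 0, 0]],
    [[-0.167, 1.017, -0.8], [0, 0, 0]],
    [[-0.167, 1.017, -1.2], [0, 0, 0]],
    [[-0.167, 1.017, -1.3], [0, 0, 0]],
    [[-0.167, 1.017, -1.3], [0, 0, 0]],
    [[-0.167, 1.017, -1.3], [0, 0, 0]],
    [[-0.167, 1.017, -1.3], [0, 0, 0]],
  ],
)

```text
time: 20.65
tool_pos: [581.6, 232.5, 117.1]
tcp_rot: [179.9, -0.0, 101.1]
ft_force: [-0.3, -0.5, -0.8]
finger_gap: 7.4
grip_force: 88.5
```

Run:
```python
from h import *
w=snapshot("wrist");s=sense();T=s["tool_pos"];print(T,s["tcp_rot"],s["ft_force"])
im=cv2.resize(w["img"][190:310,250:390],None,fx=5,fy=5,interpolation=cv2.INTER_CUBIC);cv2.imwrite("pics/c8.png",im[:,:,::-1])
a=np.radians(s["tcp_rot"][2]);ex=np.array([np.cos(a),np.sin(a),0])
for n,x,z in(("pad tip far",11,1),("bit far tip",10,-38.3),("slot far",11.4,75-T[2])):
    p=proj(w,T+x*ex+[0,0,z]);print(n,p.round(1),((p-[250,190])*5).round())
```

```text
[581.50944887 232.5270793  117.04166775] [ 1.79940075e+02 -9.34164469e-03  1.01105911e+02] [-0.28788325 -0.15534699 -0.67680858]
pad tip far [319.6 277.3] [348. 437.]
bit far tip [319.5 251.6] [347. 308.]
slot far [319.5 246.9] [347. 284.]
```

View pics/c8.png

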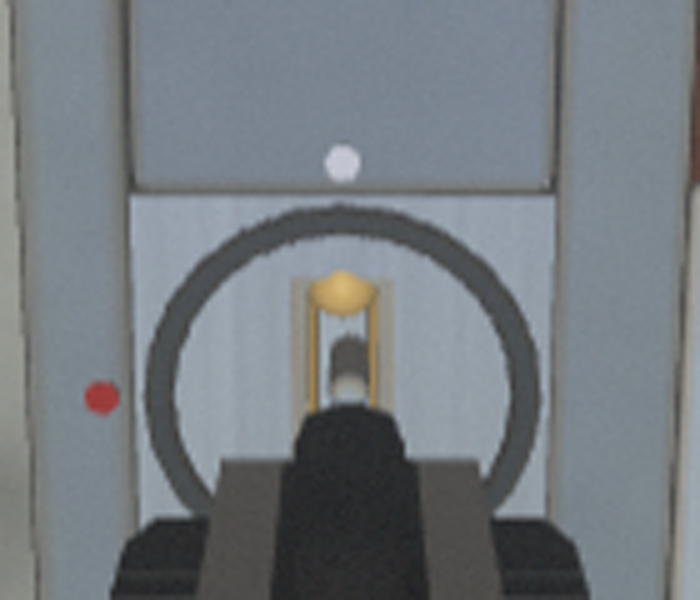

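The key tip sits over the slot, slightly right by about 0.6 mm and about 2 mm short along the slot (tip at crop (349,335), lock centre at crop (344,397)). I correct for that and lower it gently.

Call:
send_rows(
  steps=[
    [[-0.027, 0.069, 0], [0, 0, 0]],
    [[-0.027, 0.069, 0], [0, 0, 0]],
    [[-0.027, 0.069, 0], [0, 0, 0]],
    [[-0.027, 0.069, -0.06], [0, 0, 0]],
    [[-0.027, 0.069, -0.12], [0, 0, 0]],
    [[-0.027, 0.069, -0.15], [0, 0, 0]],
    [[-0.027, 0.069, -0.15], [0, 0, 0]],
  ],
)

```text
time: 21.58
tool_pos: [580.3, 234.1, 111.8]
tcp_rot: [-180.0, 0.0, 101.1]
ft_force: [-0.7, -2.8, 0.8]
finger_gap: 7.8
grip_force: 88.7
```

Call:
send_rows(
  steps=[
    [[0, 0, -0.04], [0, 0, 0.03]],
    [[0, 0, -0.08], [0, 0, -0.03]],
    [[0, 0, -0.1], [0, 0, 0.03]],
    [[0, 0, -0.1], [0, 0, 0]],
  ],
)

```text
time: 22.08
tool_pos: [581.2, 234.5, 109.9]
tcp_rot: [179.9, 0.0, 101.1]
ft_force: [1.6, -3.0, 5.0]
finger_gap: 7.3
grip_force: 89.3
```

Call:
send_rows(
  steps=[
    [[0.01, -0.02, -0.05], [0, 0, 0.06]],
    [[0.01, -0.02, -0.1], [0, 0, -0.06]],
    [[0.01, -0.02, -0.15], [0, 0, 0.06]],
    [[0.01, -0.02, -0.2], [0, 0, -0.06]],
    [[0.01, -0.02, -0.24], [0, 0, 0.06]],
    [[0.01, -0.02, -0.24], [0, 0, 0]],
  ],
)

```text
time: 22.82
tool_pos: [580.2, 234.2, 101.2]
tcp_rot: [-180.0, -0.0, 101.0]
ft_force: [-0.5, -0.8, 0.3]
finger_gap: 7.6
grip_force: 88.6
```

Call:
send_rows(
  steps=[
    [[0, 0, -0.08], [0, 0, 0.05]],
    [[0, 0, -0.15], [0, 0, -0.06]],
    [[0, 0, -0.22], [0, 0, 0.06]],
    [[0, 0, -0.28], [0, 0, -0.06]],
    [[0, 0, -0.34], [0, 0, 0.06]],
    [[0, 0, -0.39], [0, 0, -0.06]],
    [[0, 0, -0.42], [0, 0, 0.03]],
    [[0, 0, -0.42], [0, 0, 0]],
  ],
)

```text
time: 23.82
tool_pos: [580.4, 234.2, 89.0]
tcp_rot: [-180.0, -0.0, 100.9]
ft_force: [-0.4, -0.2, 2.5]
finger_gap: 7.6
grip_force: 88.8
```

Call:
send_rows(
  steps=[
    [[0, 0, -0.03], [0, 0, 0]],
    [[0, 0, -0.06], [0, 0, 0]],
    [[0, 0, -0.06], [0, 0, 0]],
  ],
)

```text
time: 24.2
tool_pos: [580.6, 234.3, 88.8]
tcp_rot: [180.0, -0.0, 100.9]
ft_force: [-6.0, -1.8, 12.7]
finger_gap: 7.0
grip_force: 90.7
```

Call:
send_rows(
  steps=[
    [[0, 0, 0.03], [0, 0, -0.1]],
    [[0, 0, 0.03], [0, 0, -0.2]],
    [[0, 0, 0.03], [0, 0, -0.3]],
    [[0, 0, 0.03], [0, 0, -0.4]],
    [[0, 0, 0.03], [0, 0, -0.5]],
    [[0, 0, 0.03], [0, 0, -0.6]],
    [[0, 0, 0.03], [0, 0, -0.6]],
  ],
)

```text
time: 25.08
tool_pos: [581.5, 234.2, 88.9]
tcp_rot: [179.9, -0.1, 66.6]
ft_force: [2.5, -0.9, 5.3]
finger_gap: 7.4
grip_force: 89.2
```

Run:
```python
from h import *
s=sense();print({k:np.round(s[k],2) for k in("tool_pos","tcp_rot","ft_force","wrist_torque","finger_gap","joint_pos")})
```

```text
{'tool_pos': array([581.48, 234.17,  88.94]), 'tcp_rot': array([ 1.7991e+02, -7.0000e-02,  6.6630e+01]), 'ft_force': array([ 2.55, -0.9 ,  5.28]), 'wrist_torque': array([-0.2 , -0.53,  0.02]), 'finger_gap': np.float64(7.42), 'joint_pos': array([ 1.725e+01,  1.749e+01,  8.902e+01, -1.000e-02,  7.336e+01,
        4.062e+01])}
```

Call:
send_rows(
  steps=[
    [[0, 0, 0], [0, 0, -0.1]],
    [[0, 0, 0], [0, 0, -0.2]],
    [[0, 0, 0], [0, 0, -0.3]],
    [[0, 0, 0], [0, 0, -0.4]],
    [[0, 0, 0], [0, 0, -0.5]],
    [[0, 0, 0], [0, 0, -0.6]],
    [[0, 0, 0], [0, 0, -0.7]],
    [[0, 0, 0], [0, 0, -0.8]],
    [[0, 0, 0], [0, 0, -0.9]],
    [[0, 0, 0], [0, 0, -0.9]],
  ],
)

```text
time: 26.32
tool_pos: [582.4, 233.1, 89.0]
tcp_rot: [179.9, -0.2, 15.1]
ft_force: [6.9, -4.6, 2.8]
finger_gap: 7.5
grip_force: 88.8
```

```bash
cat > st.py <<'E'
from h import *
s=sense();print({k:np.round(s[k],2) for k in("tool_pos","tcp_rot","ft_force","wrist_torque","finger_gap","joint_pos")})
t=snapshot("scene");w=snapshot("wrist")
for n,S in(("scene",t),("wrist",w)):
  for q in finder.pinpoint("lid_front",n)[:1]:
    u,v=q["at"][0]*640,q["at"][1]*480;print(n,q["confidence"],u,v,[proj(S,[617,242,z]).round(1) for z in(82,106)])
E
python3 st.py
```

```text
{'tool_pos': array([582.44, 233.13,  88.99]), 'tcp_rot': array([179.9 ,  -0.2 ,  15.12]), 'ft_force': array([ 6.92, -4.6 ,  2.8 ]), 'wrist_torque': array([-0.97, -1.28,  0.1 ]), 'finger_gap': np.float64(7.47), 'joint_pos': array([17.2 , 17.5 , 89.  , -0.11, 73.3 , 92.11])}
scene 0.8 193.472 237.312 [array([196.3, 247.1]), array([194.7, 238. ])]
wrist 0.75 326.976 219.98399999999998 [array([318.6, 215.7]), array([318.6, 229.1])]
```

Call:
send_rows(
  steps=[
    [[0.04, -0.03, 0], [0, 0, -0.05]],
    [[0.04, -0.03, 0], [0, 0, -0.1]],
    [[0.04, -0.03, 0], [0, 0, -0.15]],
    [[0.04, -0.03, 0], [0, 0, -0.18]],
    [[0.04, -0.03, 0], [0, 0, -0.18]],
  ],
)

```text
time: 27.15
tool_pos: [582.8, 232.7, 89.0]
tcp_rot: [180.0, -0.1, 4.9]
ft_force: [3.3, -2.9, 5.3]
finger_gap: 7.8
grip_force: 89.5
```

```bash
python3 st.py
```

```text
{'tool_pos': array([582.76, 232.73,  88.98]), 'tcp_rot': array([ 1.7997e+02, -1.2000e-01,  4.8900e+00]), 'ft_force': array([ 3.33, -2.92,  5.3 ]), 'wrist_torque': array([-0.73, -0.62,  0.34]), 'finger_gap': np.float64(7.84), 'joint_pos': array([ 1.7120e+01,  1.7600e+01,  8.8890e+01, -6.0000e-02,  7.3400e+01,
        1.0225e+02])}
scene 0.93 195.584 234.38400000000001 [array([196.3, 247.1]), array([194.7, 238. ])]
wrist 0.59 306.816 220.08 [array([302. , 217.9]), array([299. , 231.7])]
```

Call:
send_rows(
  steps=[
    [[0, 0, 0], [0, 0, -0.02]],
    [[0, 0, 0], [0, 0, -0.02]],
    [[0, 0, 0], [0, 0, -0.02]],
    [[0, 0, 0], [0, 0, -0.02]],
    [[0, 0, 0], [0, 0, -0.02]],
    [[0, 0, 0], [0, 0, -0.02]],
  ],
)

```text
time: 28.1
tool_pos: [582.7, 232.7, 88.9]
tcp_rot: [180.0, -0.1, 3.8]
ft_force: [4.0, -3.5, 5.1]
finger_gap: 7.6
grip_force: 89.6
```

```bash
python3 st.py
python3 - <<'E'
from h import *
t=snapshot("top")
for q in finder.trace("tin_a","top")[:7]:
    m=q["mask"].astype(np.uint8);c,_=cv2.findContours(m,0,2);c=max(c,key=cv2.contourArea)[:,0]
    print(cv2.minEnclosingCircle(np.array([at(t,u,v,39)[:2] for u,v in c],np.float32)))
E
```

```text
{'tool_pos': array([582.72, 232.71,  88.94]), 'tcp_rot': array([ 1.7997e+02, -1.1000e-01,  3.7800e+00]), 'ft_force': array([ 4.05, -3.52,  5.14]), 'wrist_torque': array([-0.72, -0.63,  0.53]), 'finger_gap': np.float64(7.58), 'joint_pos': array([ 1.7120e+01,  1.7600e+01,  8.8890e+01, -6.0000e-02,  7.3400e+01,
        1.0336e+02])}
scene 0.69 196.096 236.592 [array([196.3, 247.1]), array([194.7, 238. ])]
wrist 0.8 303.296 221.61599999999999 [array([300.3, 218.3]), array([296.9, 232.1])]
((524.265625, -36.761497497558594), 31.088300704956055)
((645.705078125, -265.2079162597656), 33.28970718383789)
((520.5617065429688, -98.28947448730469), 31.178131103515625)
((343.2665710449219, -154.88853454589844), 32.281124114990234)
((518.9489135742188, -161.13917541503906), 32.175804138183594)
```

Torque is firm against the stop (0.53 N·m), the lid is up, and the tins are still in their row. Handing in.

```bash
python3 -c "
from bench import order
print(order.hand_in())"
```

```text
the job is handed in; nothing more can be done
None
```

The job is handed in: the three tins are in a row against the rail, and the key is fully in and still gripped, held against its stop with the lid up; I viewed 11 pictures instead of the allowed 10.

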